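# Seat the crept-out plug-in modules and reset the control console

### The arm

A 7-joint arm with a two-finger parallel gripper is mounted at the origin on a cart in front of the work surface, level with it; the furniture and walls round the work are solid. World frame = base frame: x ahead of the robot, y to its left, z up, the work surface at z = 0. Lengths are in m, angles in rad, forces in N, time in s.
With the tool pointing down it reaches from about 0.425 to 0.875 m from the base axis. Payload 4.7 kg.
Tool frame: the origin (TCP) lies midway between the tips of the shut fingers; the grasp point (between the pads) lies ctrl.grasp_offset behind it (ctrl.grasp_offset is the distance from the TCP to the grasp point, in m); z points along the fingers, y is the line along which they close (so a half turn about z gives the same grasp; the last joint's range is limited). The gripper opens to 87 mm and grips with 3 to 60 N. Pads are 19 mm wide; open, the fingers measure 117 mm over their backs; the gripper's body (75 mm by 190 mm) begins 51 mm behind the grasp point.
Start: joints at [1.215, 0.321, -0.07, 1.45, 0.023, 1.371, -0.057], TCP at [0.235, -0.606, 0.223] pointing down, gripper open.
Joint ranges: [-2.86, 2.86], [-0.3, 2.09], [-1.38, 1.24], [0.06, 2.45], [-1.56, 4.7], [0.09, 2.05], [-2.69, 2.69]. Speed limits (rad/s): [2.57, 2.57, 3.14, 3.14, 3.14, 3.14, 3.14].

### API

Orientations are given as a rotation vector (axis times angle).
In Python, from bench import ctrl gives the robot as it stands. The module is installed in compiled form; this text tells all that it offers.
- The arm moves only by the tool jog_arm, never from a script. Its argument "moves" is one flat list of numbers, 7 for each row, row after row: the shift along the tool's x, y, z in units of 30 cm (1.0 is 30 cm), then the turn, a rotation vector about the tool's x, y, z in units of 60 degrees (1.0 is 60 degrees), then the gripper's target within -1 to 1 (fully open at 1, half-way at 0, shut at -1). In form: [x, y, z, wx, wy, wz, fingers, x, y, z, wx, wy, wz, fingers, ...]. A call has exactly 8 rows; each row is the pose to reach, as a shift and turn from the pose commanded when the call began, along the tool's axes at that moment; what a row does not reach only later rows make up. A row lasts 1/8 s, in which the tool goes at most 62.5 mm and 10.7 degrees, less where a joint would pass 70% of its speed; a pose out of reach is approached as far as the arm can. A call with a number of a shift or a turn outside -1 to 1 is refused whole. A call with a gripper value outside its range is refused whole. The fingers move at their own pace and stop on an object; "newtons" is the grip in N (left out, the last holds). Time passes only in rows, so rows that repeat a pose let the fingers close, or fill a call up. It gives the time, the measured TCP pose, the force, the opening and the grip force at its end, in the units of the state.
- ctrl.get_state(): the state, without advancing time (a new reading comes with each control period).
- ctrl.get_image(name): name is "scene" or "top" or "wrist"; returns a dict with "pixels" (400x640x3 uint8, red, green, blue), "fx", "fy", "cx", "cy" (pixels), "xyz" and "rotation" of the camera in the world; the wrist camera has in their place "tool_from_camera" (4x4, takes a point from camera to tool coordinates, whose origin is the TCP and whose axes are the flange's). Camera axes: x right, y up, looking along -z (the intrinsics and any distortion apply to the point x, -y, -z); pixel columns grow to the right and rows downward; lengths in m; the calibration is good to about 2 mm. The wrist camera is an equidistant fisheye: a pixel r from the principal point sees the ray r / f radians off the axis. A picture is of the moment at which its call begins: read the wrist's pose just before it. There is no depth.
- ctrl.close_job(): hands the job in; it is judged then, once.
The state is a dict: "time": time; "joint_positions": joint angles; "qd": joint speeds; "joint_torque": joint torques, N m; "position": TCP position; "tool_rot": TCP orientation; "ft_force": force on the tool from outside, world axes, zero at the start; "torque": the same for the moment, N m; "grip_width": opening from 0.0 (shut) to 1.0 (fully open); "grip_force": force on a finger pad.
Only numpy, scipy, OpenCV 4.12 (cv2) and the standard library are available. Lean on these libraries where they do the work, as an engineer would, in place of code of your own. Each camera call takes 0.05 s, during which the arm holds its last target. There are 200 camera calls.

### The job

The three plug-in modules under the hood of the sloping control console have crept out of their sockets. From left to right, press each one fully home, until you feel it bottom on its seat (the seats differ in depth), and bear on it there for a moment with a firm push of about 20 N, never ramming it: 40 N would crack it; then turn the spring-return reset knob clockwise right to its stop, keep it there a moment and let it spring back. Leave the things lying round and on the console where they are.

Things in the scene. Friction and masses are not known exactly. Their poses are not given: they have to be found in the camera images.
- console: grey desk-shaped control console standing fixed on the table, 200 mm deep, 320 mm wide, 143 mm high at its back ledge, 45 mm at its front edge; origin at the centre of its underside, x to its back, y to its left (seen from the robot), z up. Its front face slopes at 35 degrees to the table, facing the robot and up
- panel: aluminium sloping face, 162 x 304 mm, 3 mm thick on its plane z = 0; origin at the centre, z = outward normal (35 degrees from vertical, towards the robot), x up the slope, y left. A 4 mm hood plate stands 55 mm along z at x = 0.083, y = -0.055 to 0.145, with 40 mm end cheeks from x = 0.067; it overhangs the modules, so reach them along the normal
- module_left: leftmost of three grey plug-in blocks, 46 mm up the slope x 36 mm across, at panel x 0.050, y 0.105. Slides along its own z = panel normal (axes as the panel's); flat top 20 mm from its origin. Starts with its origin at panel z 3.5 to 11.2 mm, stays where left. Slides in at a steady 6 to 9 N, bottoms at an unseen z of -4 to +1.2 mm on a hard pad: 10 N, then 12 N more per mm
- module_middle: middle (widest) of three grey plug-in blocks, 46 mm up the slope x 42 mm across, at panel x 0.050, y 0.045. Slides along its own z = panel normal (axes as the panel's); flat top 20 mm from its origin. Starts with its origin at panel z 3.5 to 11.2 mm, stays where left. Slides in at a steady 6 to 9 N, bottoms at an unseen z of -4 to +1.2 mm on a hard pad: 10 N, then 12 N more per mm
- module_right: rightmost (smallest) of three grey plug-in blocks, 40 mm up the slope x 30 mm across, at panel x 0.050, y -0.015. Slides along its own z = panel normal (axes as the panel's); flat top 20 mm from its origin. Starts with its origin at panel z 3.5 to 11.2 mm, stays where left. Slides in at a steady 6 to 9 N, bottoms at an unseen z of -4 to +1.2 mm on a hard pad: 10 N, then 12 N more per mm
- reset_knob (a joint): turn of the black bar-grip knob at the right of the panel, rad: 0 at rest, 1.05 at its stop, growing clockwise as seen from in front (looking along the panel's -z); a spring (about 0.1 N m at the stop) returns it to 0
- knob_grip (a point): point on the knob axis amid its bar grip, at panel (-0.005, -0.108, 0.034). The bar is 11 mm thick, 38 mm long, from 10 to 43 mm above the panel plane, on a 38 mm disc (top at 10 mm: keep the fingertips above it); at rest it lies up the slope, so grip it across panel y. Own z = panel normal, own x along the bar, turning with it
- thread_spool: bystander, leave alone: ochre thread spool, 43 x 43 x 52 mm, standing left of the console; origin at the centre of its underside
- wax_block: bystander, leave alone: block of beeswax, 38 x 58 x 17 mm, in front of the console; origin at the centre of its underside
- thimble: bystander, leave alone: steel thimble, 19 x 19 x 22 mm, standing on the console's back ledge behind the hood; origin at the centre of its underside
- cement_can: bystander, leave alone: can with black cap, 66 x 65 x 105 mm, standing right of the console; origin at the centre of its underside
- needle_file: bystander, leave alone: needle file with wooden handle, 155 mm long, lying in front of the console; origin near the centre of its underside
- edge_block: bystander, leave alone: brown wooden block, 34 x 70 x 28 mm, left of the console; origin at the centre of its underside

How it is judged:
By the outcome, as a careful person would: the job done as asked, in the order asked, and still so for the second after the job is handed in, with the robot touching nothing.
It also fails if it takes over 64 s, if anything falls off the work surface, if the arm or the gripper's body presses on something with over 40 N, if the wrist force passes 120 N, or if a joint passes its speed limit or range.

## Working session

There is one attempt and no reset: what is moved stays moved. The work goes in short steps, Python scripts to look and compute and a tool call to move; the robot and the scene stay as the last step left them, time stands still between calls to the robot, and variables do not carry over. Pictures are saved under pics/ and viewed, at most 10 in all, crops included, and the job is handed in when it is done.

Besides the shell and the picture viewer there is one more tool, called after "Emit:" as name(argument=value, ...) on one line, values as JSON. jog_arm: Moves the arm, as the interface text tells. Its arguments: {"type":"object","properties":{"moves":{"type":"array"},"newtons":{"type":"number"}},"required":["moves"]}

```bash
mkdir -p pics
cat > h.py <<'E'
from bench import ctrl
import numpy as np, cv2
from scipy.spatial.transform import Rotation as R
def save(n,f):
    i=ctrl.get_image(n); cv2.imwrite('pics/'+f,i['pixels'][:,:,::-1]); return i
E
python3 - <<'E'
from h import *
s=ctrl.get_state(); print(s, ctrl.grasp_offset)
for n in("scene","top"):
    i=save(n,n+'1.png'); print({k:v for k,v in i.items() if k!='pixels'})
E
```

```text
{'time': 0.0, 'joint_positions': array([ 1.2150919 ,  0.32178754, -0.07007374,  1.45167999,  0.02258809,
        1.37079914, -0.0568954 ]), 'qd': array([-0.00095637, -0.00114573, -0.00035428, -0.00017185, -0.00066129,
        0.00085769,  0.00075655]), 'joint_torque': array([-1.78070845e-04, -4.91276908e+01, -4.03370289e-01, -3.12523413e+01,
       -6.38523046e-02,  4.38375771e-02,  1.84514747e-04]), 'position': array([ 0.23468087, -0.6055584 ,  0.22148195]), 'tool_rot': array([-3.08623027e+00, -5.77280165e-01,  6.84892395e-04]), 'ft_force': array([-0.08481314, -0.22256415,  0.23494043]), 'torque': array([-0.02395182, -0.05932406,  0.02686334]), 'grip_force': 0.0, 'grip_width': 1.001758432860758} 0.0187
{'fx': 450.85263180459987, 'fy': 450.85263180459987, 'cx': 323.35458984987423, 'cy': 197.4305957753703, 'xyz': array([ 0.1664773 , -0.42212286,  0.81827418]), 'rotation': array([ 0.67143214, -0.26914668, -0.70127684])}
{'fx': 480.06570328636576, 'fy': 480.06570328636576, 'cx': 316.5459863766281, 'cy': 205.45701950086567, 'xyz': array([0.39040755, 0.04554054, 1.22556386]), 'rotation': array([ 0.1152406 , -0.15325268, -1.59158868])}
```

View pics/scene1.png

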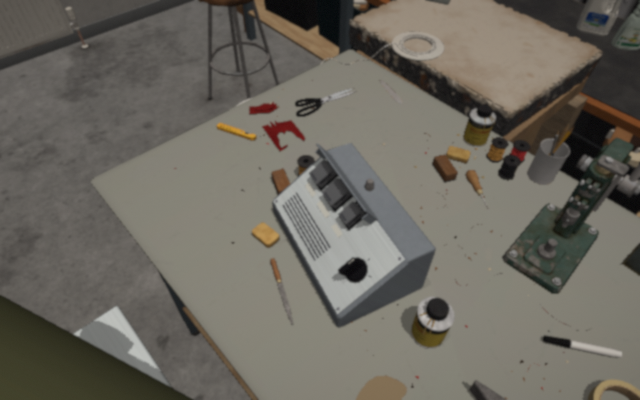

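View pics/top1.png

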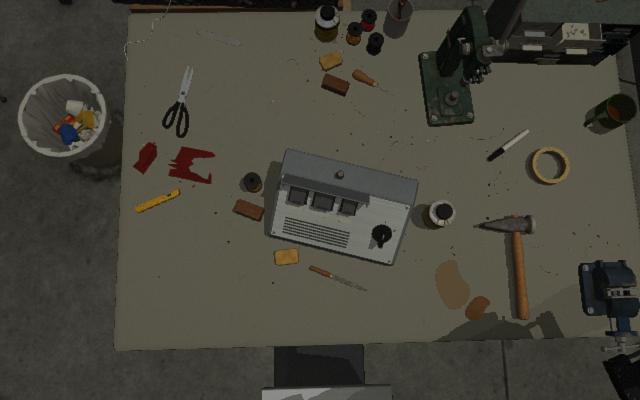

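The scene view shows the console at px (275–435, 145–325), with the modules near (325,175), (338,192), (353,213) and the knob at (353,269). In the top view the console spans (268–418, 150–265), with the knob near (381,235). I'll enlarge both views for picking corners.

Run:
```python
import cv2
a=cv2.imread('pics/scene1.png')[135:330,265:445]; cv2.imwrite('pics/sc.png',cv2.resize(a,None,fx=3,fy=3,interpolation=cv2.INTER_CUBIC))
a=cv2.imread('pics/top1.png')[140:275,260:430]; cv2.imwrite('pics/tc.png',cv2.convertScaleAbs(cv2.resize(a,None,fx=4,fy=4,interpolation=cv2.INTER_CUBIC),alpha=1.4))
```

```text
(no output)
```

View pics/sc.png

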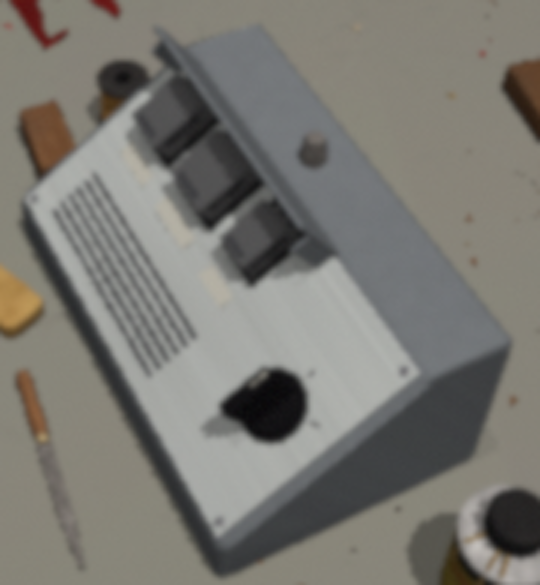

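View pics/tc.png

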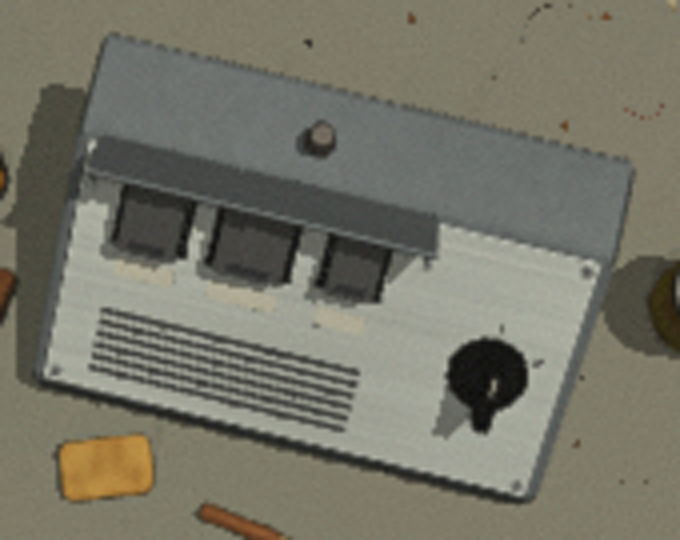

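The crops show clear console corners. In the top crop the back corners are at (110,37) and (632,162), and the front ones at (40,380) and (533,500). In the scene crop the ledge corners are at (260,27), (510,345) and (423,375), and the front ones at (222,545) and (25,198). I'll fit the console pose to these.

```bash
cat > fit.py <<'E'
from h import *
from scipy.optimize import least_squares
C={}
for n in("scene","top"): C[n]=ctrl.get_image(n)
def proj(c,P):
    p=R.from_rotvec(c['rotation']).inv().apply(P-c['xyz']); return np.c_[c['cx']+c['fx']*p[:,0]/-p[:,2], c['cy']-c['fy']*p[:,1]/-p[:,2]]
a,b,t,f=.1,.16,.143,.045
T=[((110,37),(a,b,t)),((632,162),(a,-b,t)),((40,378),(-a,b,f)),((533,498),(-a,-b,f)),((615,262),(.04,-b,t))]
S=[((260,27),(a,b,t)),((510,345),(a,-b,t)),((222,545),(-a,-b,f)),((222,577),(-a,-b,0)),((25,200),(-a,b,f)),((423,375),(.04,-b,t)),((475,458),(a,-b,0))]
tu=np.array([u for u,_ in T])/4+[260,140]; su=np.array([u for u,_ in S])/3+[265,135]
tp=np.array([p for _,p in T]); sp=np.array([p for _,p in S])
def res(q):
    r=R.from_rotvec([0,0,q[2]]); o=np.array([q[0],q[1],0])
    return np.r_[proj(C['top'],r.apply(tp)+o)-tu, proj(C['scene'],r.apply(sp)+o)-su].ravel()
k=least_squares(res,[.5,.05,-.2],loss='soft_l1')
print(k.x); print(k.fun.reshape(-1,2).round(1).tolist())
np.save('con.npy',k.x)
rc=R.from_rotvec([0,0,k.x[2]]); rp=rc*R.from_rotvec([0,-np.radians(35),0])
o=rc.apply([-.03,0,.094])+[k.x[0],k.x[1],0]
print('panel o',o,'normal',rp.apply([0,0,1]))
pts={n:rp.apply(p)+o for n,p in dict(L=(.05,.105,.025),M=(.05,.045,.025),Rr=(.05,-.015,.025),K=(-.005,-.108,.034),sc1=(-.075,-.146,0),sc2=(.075,-.146,0),disc=(-.005,-.108,.01)).items()}
for n,p in pts.items(): print(n,p.round(4),((proj(C['top'],p[None])[0]-[260,140])*4).round(0),((proj(C['scene'],p[None])[0]-[265,135])*3).round(0))
E
python3 fit.py
```

```text
[ 0.57787756 -0.04356065 -0.27012519]
[[-1.3, -2.5], [1.8, -0.8], [-2.6, -0.3], [0.5, 1.3], [0.7, -1.2], [-0.5, -3.7], [2.2, -1.7], [-1.6, 2.1], [-2.4, 1.9], [-2.6, -2.2], [3.4, 0.9], [-0.2, 0.1]]
panel o [ 0.54896544 -0.03555508  0.094     ] normal [-0.55277712  0.15306007  0.81915204]
L [0.6026 0.0585 0.1432] [152. 218.] [166. 109.]
M [0.5866 0.0007 0.1432] [254. 243.] [206. 167.]
Rr [ 0.5706 -0.0571  0.1432] [356. 269.] [250. 230.]
K [ 0.4974 -0.1333  0.119 ] [488. 397.] [249. 392.]
sc1 [ 0.4508 -0.1599  0.051 ] [518. 483.] [219. 522.]
sc2 [ 0.5692 -0.1927  0.137 ] [589. 267.] [406. 371.]
disc [ 0.5107 -0.137   0.0993] [488. 378.] [267. 401.]
```

```bash
cat > go.py <<'E'
# usage: go.py px py pz [twist]: row to bring TCP to panel point, tool z = -normal, tool x = panel x
from h import *; import sys
def panel():
    q=np.load('con.npy'); rc=R.from_rotvec([0,0,q[2]])
    return rc*R.from_rotvec([0,-np.radians(35),0]), rc.apply([-.03,0,.094])+[q[0],q[1],q[3] if len(q)>3 else 0]
if __name__=='__main__':
    a=[float(v) for v in sys.argv[1:]]; rp,o=panel(); s=ctrl.get_state()
    rt=R.from_rotvec(s['tool_rot']); rg=rp*R.from_rotvec([np.pi,0,0])*R.from_rotvec([0,0,a[3] if len(a)>3 else 0])
    d=rt.inv().apply(rp.apply(a[:3])+o-s['position'])
    print('t',round(s['time'],2),'panel now',(rp.inv().apply(s['position']-o)*1e3).round(1),'F panel',rp.inv().apply(s['ft_force']).round(1))
    print('shift',(d/.3).round(4),'turn',((rt.inv()*rg).as_rotvec()/(np.pi/3)).round(4),'q',s['joint_positions'].round(2))
E
python3 go.py 0 0 0.2
```

```text
t 0.2 panel now [ -50.  -633.4  191.2] F panel [-0.1  0.5 -0.2]
shift [ 1.3568 -1.6221 -0.118 ] turn [-0.1876  0.5635  0.5914] q [ 1.22  0.32 -0.07  1.45  0.02  1.37 -0.06]
```

Emit:
jog_arm(moves=[0.1,-0.15,-0.2,0,0,0,-1,0.2,-0.3,-0.25,-0.03,0.08,0.08,-1,0.3,-0.45,-0.3,-0.05,0.14,0.15,-1,0.4,-0.6,-0.3,-0.07,0.2,0.2,-1,0.5,-0.75,-0.3,-0.08,0.25,0.26,-1,0.65,-0.85,-0.3,-0.1,0.28,0.3,-1,0.75,-0.98,-0.3,-0.1,0.28,0.3,-1,0.75,-0.98,-0.3,-0.1,0.28,0.3,-1])

```text
time: 1.2
position: [0.3559, -0.2647, 0.2768]
tool_rot: [-3.081, -0.071, -0.438]
ft_force: [-1.5, 0.2, 0.7]
grip_width: 0.167
grip_force: 0.0
```

```bash
python3 go.py 0 -0.02 0.2
```

```text
t 1.2 panel now [   2.6 -272.3  221.4] F panel [-0.8 -0.2  1.4]
shift [ 0.262  -0.7863  0.1602] turn [-0.1513  0.3141  0.2673] q [ 0.58 -0.3   0.15  2.   -0.18  1.26 -0.77]
```

Emit:
jog_arm(moves=[0.13,-0.2,0.04,-0.07,0.1,0.1,-1,0.24,-0.4,0.08,-0.15,0.2,0.2,-1,0.26,-0.6,0.16,-0.15,0.31,0.27,-1,0.26,-0.79,0.16,-0.15,0.31,0.27,-1,0.26,-0.79,0.16,-0.15,0.31,0.27,-1,0.26,-0.79,0.16,-0.15,0.31,0.27,-1,0.26,-0.79,0.16,-0.15,0.31,0.27,-1,0.26,-0.79,0.16,-0.15,0.31,0.27,-1])

```text
time: 2.2
position: [0.4536, 0.0045, 0.1261]
tool_rot: [-2.895, 0.47, -0.497]
ft_force: [0.4, -0.3, -0.4]
grip_width: 0.005
grip_force: 0.0
```

```bash
python3 - <<'E'
from h import *
import json
s=ctrl.get_state(); i=save('wrist','w1.png')
np.savez('w1.npz',p=s['position'],r=s['tool_rot'],T=i['tool_from_camera'],k=[i['fx'],i['fy'],i['cx'],i['cy']])
print(i['tool_from_camera'],i['fx'],i['cx'],i['cy'])
E
python3 go.py 0.05 0.105 0.08
```

```text
[[-2.59001912e-04  9.59279795e-01  2.82457444e-01  7.85195174e-02]
 [ 9.99999965e-01  2.35260199e-04  1.17970151e-04 -6.35174538e-04]
 [ 4.67153881e-05  2.82457465e-01 -9.59279823e-01 -1.62561833e-01]
 [ 0.00000000e+00  0.00000000e+00  0.00000000e+00  1.00000000e+00]] 309.70691628693146 313.774206736766 197.63638436050817
t 2.25 panel now [-67.2  14.4  84.9] F panel [-2.   1.5  0.1]
shift [ 0.3518 -0.3451 -0.0357] turn [-0.1773  0.2872 -0.1046] q [-0.14 -0.3   0.14  2.33 -0.1   0.76 -1.83]
```

View pics/w1.png

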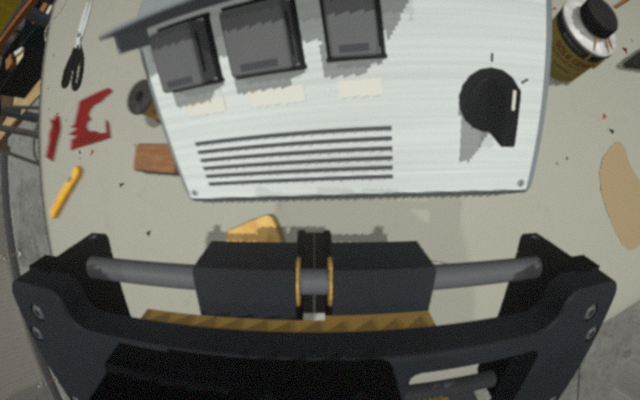

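The wrist view shows the panel's lower edge from (185,200) to (527,190), with screws at (194,193) and (520,184). The knob disc is near (487,97), its bar points to the lower right, and the modules are along the top. I'll check these against the fitted panel.

```bash
cat > wp.py <<'E'
from h import *; from go import panel
def wproj(d,P):
    T=np.linalg.inv(d['T']); pt=R.from_rotvec(d['r']).inv().apply(P-d['p']); c=pt@T[:3,:3].T+T[:3,3]
    v=c*[1,-1,-1]; th=np.arctan2(np.hypot(v[:,0],v[:,1]),v[:,2]); n=np.hypot(v[:,0],v[:,1])
    return d['k'][2:]+d['k'][:2]*(v[:,:2]*(th/n)[:,None])
E
python3 - <<'E'
from wp import *
rp,o=panel(); d=np.load('w1.npz')
P=dict(pbl=(-.081,.152,0),pbr=(-.081,-.152,0),sbl=(-.074,.145,0),sbr=(-.074,-.145,0),disc=(-.005,-.108,.01),bartoplo=(-.024,-.108,.043),bartophi=(.014,-.108,.043),Lbl=(.027,.123,.026),Lbr=(.027,.087,.026),Mbl=(.027,.066,.026),Mbr=(.027,.024,.026),Rbl=(.03,0,.026),Rbr=(.03,-.03,.026))
px=wproj(d,rp.apply(np.array(list(P.values())))+o)
for n,p in zip(P,px): print(n,p.round(0))
im=cv2.imread('pics/w1.png')
im=cv2.resize(im[0:220,130:570],None,fx=1.8,fy=1.8,interpolation=cv2.INTER_CUBIC)
for p in px: cv2.circle(im,tuple(int(v) for v in (p-[130,0])*1.8),2,(0,0,255),-1)
cv2.imwrite('pics/w1c.png',im)
E
```

```text
pbl [192. 196.]
pbr [524. 187.]
sbl [195. 189.]
sbr [519. 180.]
disc [493. 102.]
bartoplo [508. 147.]
bartophi [515.  88.]
Lbl [164.  91.]
Lbr [205.  82.]
Mbl [231.  77.]
Mbr [293.  67.]
Rbl [331.  58.]
Rbr [381.  54.]
```

View pics/w1c.png

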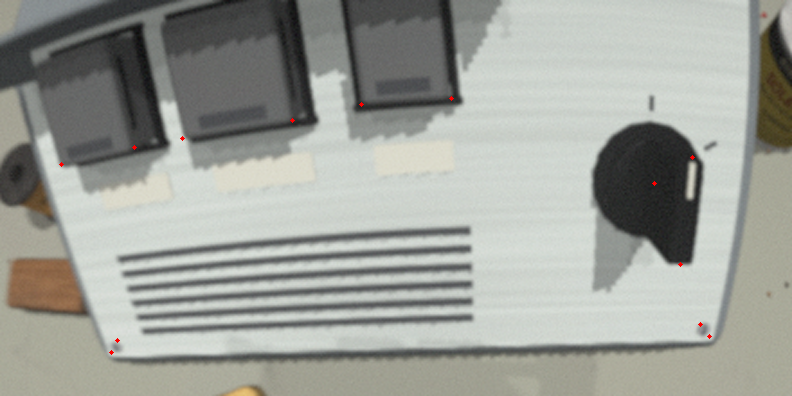

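The overlay agrees to a few mm, and the bar end and module edges match. Next is the hover over the left module.

Emit:
jog_arm(moves=[0.1,-0.1,-0.03,-0.1,0.1,-0.05,-1,0.2,-0.2,-0.036,-0.18,0.2,-0.1,-1,0.35,-0.345,-0.036,-0.18,0.29,-0.1,-1,0.35,-0.345,-0.036,-0.18,0.29,-0.1,-1,0.35,-0.345,-0.036,-0.18,0.29,-0.1,-1,0.35,-0.345,-0.036,-0.18,0.29,-0.1,-1,0.35,-0.345,-0.036,-0.18,0.29,-0.1,-1,0.35,-0.345,-0.036,-0.18,0.29,-0.1,-1])

```text
time: 3.25
position: [0.5721, 0.0645, 0.1892]
tool_rot: [2.892, -0.408, 0.916]
ft_force: [0.5, 0.3, -0.6]
grip_width: 0.007
grip_force: 0.0
```

```bash
python3 go.py 0.05 0.105 0.05
```

```text
t 3.25 panel now [ 51.  102.6  80.6] F panel [-0.   0.4 -0.7]
shift [-0.0036 -0.0082  0.1018] turn [ 0.0025 -0.0022 -0.0089] q [ 0.   -0.16 -0.36  2.17  0.48  0.67 -2.53]
```

Emit:
jog_arm(moves=[-0.004,-0.008,0.05,0,0,-0.01,-1,-0.004,-0.008,0.1,0,0,-0.01,-1,-0.004,-0.008,0.13,0,0,-0.01,-1,-0.004,-0.008,0.145,0,0,-0.01,-1,-0.004,-0.008,0.155,0,0,-0.01,-1,-0.004,-0.008,0.16,0,0,-0.01,-1,-0.004,-0.008,0.165,0,0,-0.01,-1,-0.004,-0.008,0.17,0,0,-0.01,-1])

```text
time: 4.25
position: [0.6004, 0.0596, 0.1471]
tool_rot: [2.891, -0.392, 0.915]
ft_force: [-1.3, 1.0, 0.2]
grip_width: 0.008
grip_force: 0.0
```

```bash
python3 go.py 0.05 0.105 0.03; python3 -c "
from h import *; save('wrist','w2.png')"
```

```text
t 4.25 panel now [ 50.2 105.5  29.6] F panel [-1.1  0.7  1.1]
shift [-0.0007  0.0016 -0.0013] turn [ 0.002  -0.0027  0.0015] q [ 0.03 -0.04 -0.37  2.16  0.61  0.59 -2.63]
```

View pics/w2.png

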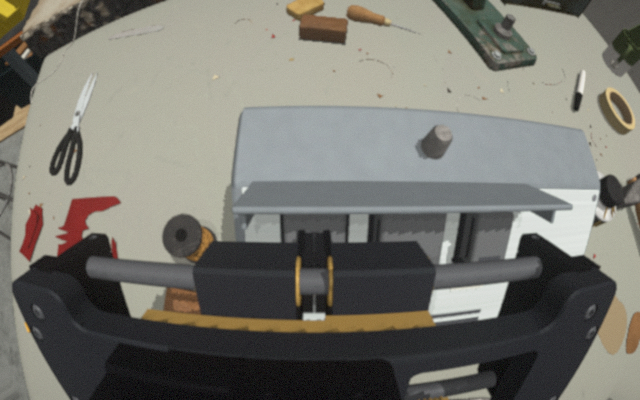

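The shut fingertips at about (315,235) sit centred on the left module (px 282–347), clear of the hood. Joint 7 is near its range limit, so I'll turn the tool back a little while 6 mm higher and then descend.

Emit:
jog_arm(moves=[0,0,-0.02,0,0,-0.1,-1,0,0,-0.02,0,0,-0.2,-1,0,0,-0.02,0,0,-0.3,-1,0,0,-0.02,0,0,-0.4,-1,0,0,-0.01,0,0,-0.4,-1,0,0,0,0,0,-0.4,-1,0,0,0.005,0,0,-0.4,-1,0,0,0.01,0,0,-0.4,-1])

```text
time: 5.3
position: [0.6019, 0.0592, 0.1445]
tool_rot: [2.805, 0.21, 0.837]
ft_force: [-4.2, 0.3, 3.7]
grip_width: 0.007
grip_force: 2.9
```

```bash
python3 go.py 0.05 0.105 0.02 -.42
```

```text
t 5.3 panel now [ 50.1 105.4  26.6] F panel [-1.2 -0.9  5.4]
shift [-0.0008  0.0012  0.022 ] turn [ 0.0031 -0.0012  0.    ] q [ 0.02 -0.04 -0.36  2.16  0.62  0.59 -2.22]
```

Emit:
jog_arm(moves=[0,0,0.0015,0,0,0,-1,0,0,0.003,0,0,0,-1,0,0,0.0045,0,0,0,-1,0,0,0.006,0,0,0,-1,0,0,0.0075,0,0,0,-1,0,0,0.009,0,0,0,-1,0,0,0.01,0,0,0,-1,0,0,0.01,0,0,0,-1])

```text
time: 6.3
position: [0.6036, 0.0586, 0.1419]
tool_rot: [2.805, 0.21, 0.837]
ft_force: [-2.7, 0.7, 3.6]
grip_width: 0.002
grip_force: 2.3
```

```bash
python3 go.py 0.05 0.105 0.02 -.42
```

```text
t 6.3 panel now [ 50.  105.4  23.4] F panel [-0.2 -0.1  4.5]
shift [-0.0006  0.001   0.0114] turn [ 0.0029 -0.0012  0.0004] q [ 0.02 -0.03 -0.36  2.16  0.63  0.58 -2.22]
```

Emit:
jog_arm(moves=[0,0,0.0006,0,0,0,-1,0,0,0.0012,0,0,0,-1,0,0,0.0018,0,0,0,-1,0,0,0.0024,0,0,0,-1,0,0,0.003,0,0,0,-1,0,0,0.0036,0,0,0,-1,0,0,0.0042,0,0,0,-1,0,0,0.0048,0,0,0,-1])

```text
time: 7.3
position: [0.6044, 0.0585, 0.1407]
tool_rot: [2.805, 0.21, 0.837]
ft_force: [-3.1, 0.8, 4.9]
grip_width: 0.003
grip_force: 2.7
```

```bash
python3 go.py 0.05 0.105 0.02 -.42
```

```text
t 7.3 panel now [ 50.  105.4  22. ] F panel [ 0.2 -0.1  5.9]
shift [-0.0007  0.0011  0.0068] turn [ 0.0029 -0.0012  0.0004] q [ 0.02 -0.03 -0.36  2.16  0.63  0.58 -2.23]
```

Emit:
jog_arm(moves=[0,0,0.0006,0,0,0,-1,0,0,0.0012,0,0,0,-1,0,0,0.0018,0,0,0,-1,0,0,0.0024,0,0,0,-1,0,0,0.003,0,0,0,-1,0,0,0.0036,0,0,0,-1,0,0,0.0042,0,0,0,-1,0,0,0.0048,0,0,0,-1])

```text
time: 8.3
position: [0.605, 0.0583, 0.1401]
tool_rot: [2.805, 0.21, 0.837]
ft_force: [-11.3, 1.3, 9.9]
grip_width: 0.003
grip_force: 7.1
```

```bash
python3 go.py 0.05 0.105 0.02 -.42
```

```text
t 8.3 panel now [ 50.1 105.4  21.2] F panel [-3.5 -1.8 14.5]
shift [-0.001   0.0011  0.0039] turn [ 0.0035 -0.0012  0.0005] q [ 0.02 -0.02 -0.36  2.16  0.64  0.58 -2.23]
```

Emit:
jog_arm(moves=[0,0,0.0005,0,0,0,-1,0,0,0.001,0,0,0,-1,0,0,0.0015,0,0,0,-1,0,0,0.002,0,0,0,-1,0,0,0.002,0,0,0,-1,0,0,0.002,0,0,0,-1,0,0,0.002,0,0,0,-1,0,0,0.002,0,0,0,-1])

```text
time: 9.3
position: [0.6052, 0.0583, 0.1399]
tool_rot: [2.804, 0.21, 0.837]
ft_force: [-12.5, 1.0, 12.6]
grip_width: 0.006
grip_force: 8.7
```

```bash
python3 go.py 0.05 0.105 0.02 -.42
```

```text
t 9.3 panel now [ 50.2 105.5  20.9] F panel [-2.9 -2.4 17.4]
shift [-0.0011  0.0012  0.003 ] turn [ 0.0037 -0.0013  0.0007] q [ 0.02 -0.02 -0.36  2.16  0.64  0.58 -2.23]
```

Emit:
jog_arm(moves=[0,0,0.001,0,0,0,-1,0,0,0.002,0,0,0,-1,0,0,0.0025,0,0,0,-1,0,0,0.0025,0,0,0,-1,0,0,0.0025,0,0,0,-1,0,0,0.0025,0,0,0,-1,0,0,0.0025,0,0,0,-1,0,0,0.0025,0,0,0,-1])

```text
time: 10.3
position: [0.6054, 0.0583, 0.1396]
tool_rot: [2.804, 0.21, 0.837]
ft_force: [-16.0, 1.4, 15.2]
grip_width: 0.005
grip_force: 10.9
```

```bash
python3 go.py 0.05 0.105 0.08 -.42; python3 go.py 0.05 0.045 0.08 -.42
```

```text
t 10.3 panel now [ 50.2 105.5  20.5] F panel [-4.2 -2.9 21.5]
shift [-0.0011  0.002  -0.1984] turn [ 0.004  -0.0013  0.0007] q [ 0.02 -0.02 -0.36  2.16  0.64  0.58 -2.23]
t 10.3 panel now [ 50.2 105.5  20.5] F panel [-4.2 -2.9 21.5]
shift [-0.0828  0.1846 -0.1978] turn [ 0.004  -0.0013  0.0007] q [ 0.02 -0.02 -0.36  2.16  0.64  0.58 -2.23]
```

Module left is seated at 21.5 N. Now up and over to the middle one.

Emit:
jog_arm(moves=[0,0,-0.03,0,0,0,-1,0,0,-0.07,0,0,0,-1,-0.03,0.06,-0.07,0,0,0,-1,-0.06,0.13,-0.07,0,0,0,-1,-0.083,0.184,-0.07,0,0,0,-1,-0.083,0.184,-0.06,0,0,0,-1,-0.083,0.184,-0.05,0,0,0,-1,-0.083,0.184,-0.044,0,0,0,-1])

```text
time: 11.3
position: [0.5825, 0.0027, 0.1489]
tool_rot: [2.806, 0.212, 0.837]
ft_force: [-0.6, 0.9, 0.1]
grip_width: 0.004
grip_force: 0.0
```

```bash
python3 go.py 0.05 0.045 0.03 -.42
```

```text
t 11.3 panel now [49.6 45.8 32.3] F panel [-0.6  0.7  0.6]
shift [0.0001 0.0031 0.0078] turn [ 0.0021 -0.0012  0.0015] q [ 0.06 -0.12 -0.27  2.23  0.49  0.53 -2.  ]
```

Emit:
jog_arm(moves=[0,0.001,0.003,0,0,0,-1,0,0.003,0.006,0,0,0,-1,0,0.003,0.009,0,0,0,-1,0,0.003,0.012,0,0,0,-1,0,0.003,0.015,0,0,0,-1,0,0.003,0.018,0,0,0,-1,0,0.003,0.021,0,0,0,-1,0,0.003,0.024,0,0,0,-1])

```text
time: 12.3
position: [0.5862, -0.0002, 0.1439]
tool_rot: [2.805, 0.21, 0.837]
ft_force: [-5.7, 0.1, 6.4]
grip_width: 0.011
grip_force: 4.1
```

```bash
python3 go.py 0.05 0.045 0.02 -.42
```

```text
t 12.3 panel now [50.2 44.  25.8] F panel [-0.8 -1.5  8.4]
shift [ 0.0005 -0.0034  0.0192] turn [ 0.0033 -0.001   0.0006] q [ 0.07 -0.1  -0.27  2.22  0.51  0.52 -2.01]
```

Emit:
jog_arm(moves=[0,0,0.0007,0,0,0,-1,0,0,0.0014,0,0,0,-1,0,0,0.0021,0,0,0,-1,0,0,0.0027,0,0,0,-1,0,0,0.0033,0,0,0,-1,0,0,0.0039,0,0,0,-1,0,0,0.0045,0,0,0,-1,0,0,0.005,0,0,0,-1])

```text
time: 13.3
position: [0.587, -0.0004, 0.1428]
tool_rot: [2.805, 0.21, 0.837]
ft_force: [-6.3, 0.6, 6.1]
grip_width: 0.005
grip_force: 4.0
```

```bash
python3 go.py 0.05 0.045 0.02 -.42
```

```text
t 13.3 panel now [50.3 44.  24.3] F panel [-1.7 -1.1  8.6]
shift [ 0.0004 -0.0035  0.0144] turn [ 0.0033 -0.0011  0.0005] q [ 0.07 -0.1  -0.27  2.22  0.51  0.52 -2.02]
```

Steady 8.6 N, so it is sliding. Continue.

Emit:
jog_arm(moves=[0,0,0.0007,0,0,0,-1,0,0,0.0014,0,0,0,-1,0,0,0.0021,0,0,0,-1,0,0,0.0027,0,0,0,-1,0,0,0.0033,0,0,0,-1,0,0,0.0039,0,0,0,-1,0,0,0.0045,0,0,0,-1,0,0,0.005,0,0,0,-1])

```text
time: 14.3
position: [0.5878, -0.0006, 0.1415]
tool_rot: [2.805, 0.21, 0.837]
ft_force: [-5.8, 0.4, 4.6]
grip_width: 0.006
grip_force: 4.0
```

Emit:
jog_arm(moves=[0,0,0.0004,0,0,0,-1,0,0,0.0008,0,0,0,-1,0,0,0.0012,0,0,0,-1,0,0,0.0016,0,0,0,-1,0,0,0.002,0,0,0,-1,0,0,0.0024,0,0,0,-1,0,0,0.0028,0,0,0,-1,0,0,0.0032,0,0,0,-1])

```text
time: 15.3
position: [0.5883, -0.0008, 0.1407]
tool_rot: [2.805, 0.21, 0.837]
ft_force: [-5.7, 0.8, 5.7]
grip_width: 0.008
grip_force: 3.9
```

```bash
python3 go.py 0.05 0.045 0.02 -.42
```

```text
t 15.3 panel now [50.3 44.  21.9] F panel [-1.4 -0.7  8. ]
shift [ 0.0006 -0.0034  0.0062] turn [ 0.0033 -0.0011  0.0005] q [ 0.07 -0.09 -0.27  2.22  0.52  0.51 -2.02]
```

Emit:
jog_arm(moves=[0,0,0.0007,0,0,0,-1,0,0,0.0014,0,0,0,-1,0,0,0.0021,0,0,0,-1,0,0,0.0028,0,0,0,-1,0,0,0.0035,0,0,0,-1,0,0,0.0042,0,0,0,-1,0,0,0.0049,0,0,0,-1,0,0,0.0056,0,0,0,-1])

```text
time: 16.3
position: [0.5892, -0.001, 0.1394]
tool_rot: [2.805, 0.21, 0.837]
ft_force: [-5.1, 1.3, 5.2]
grip_width: 0.01
grip_force: 4.0
```

```bash
python3 go.py 0.05 0.045 0.02 -.42
```

```text
t 16.3 panel now [50.3 44.  20.2] F panel [-1.3 -0.1  7.3]
shift [ 0.0005 -0.0033  0.0006] turn [ 0.0033 -0.0011  0.0005] q [ 0.07 -0.09 -0.27  2.22  0.52  0.51 -2.03]
```

Emit:
jog_arm(moves=[0,0,0.0007,0,0,0,-1,0,0,0.0014,0,0,0,-1,0,0,0.0021,0,0,0,-1,0,0,0.0028,0,0,0,-1,0,0,0.0035,0,0,0,-1,0,0,0.0042,0,0,0,-1,0,0,0.0049,0,0,0,-1,0,0,0.0056,0,0,0,-1])

```text
time: 17.3
position: [0.5902, -0.0013, 0.138]
tool_rot: [2.805, 0.21, 0.837]
ft_force: [-6.2, 0.6, 5.8]
grip_width: 0.002
grip_force: 4.0
```

```bash
python3 go.py 0.05 0.045 0.02 -.42
```

```text
t 17.3 panel now [50.3 44.  18.5] F panel [-1.6 -1.1  8.3]
shift [ 0.0004 -0.0034 -0.005 ] turn [ 0.0033 -0.0012  0.0005] q [ 0.07 -0.09 -0.27  2.22  0.53  0.51 -2.03]
```

Emit:
jog_arm(moves=[0,0,0.0007,0,0,0,-1,0,0,0.0014,0,0,0,-1,0,0,0.0021,0,0,0,-1,0,0,0.0028,0,0,0,-1,0,0,0.0035,0,0,0,-1,0,0,0.0042,0,0,0,-1,0,0,0.0049,0,0,0,-1,0,0,0.0056,0,0,0,-1])

```text
time: 18.3
position: [0.5909, -0.0014, 0.137]
tool_rot: [2.804, 0.21, 0.837]
ft_force: [-12.1, 1.8, 9.8]
grip_width: 0.004
grip_force: 7.8
```

```bash
python3 go.py 0.05 0.045 0.02 -.42
```

```text
t 18.3 panel now [50.3 44.1 17.2] F panel [-4.3 -1.5 15. ]
shift [ 0.0003 -0.0032 -0.0093] turn [ 0.0036 -0.001   0.0007] q [ 0.07 -0.08 -0.27  2.22  0.53  0.5  -2.03]
```

Bottomed at 15 N. Another 1.2 mm of command and hold.

Emit:
jog_arm(moves=[0,0,0.001,0,0,0,-1,0,0,0.002,0,0,0,-1,0,0,0.003,0,0,0,-1,0,0,0.0035,0,0,0,-1,0,0,0.0035,0,0,0,-1,0,0,0.0035,0,0,0,-1,0,0,0.0035,0,0,0,-1,0,0,0.0035,0,0,0,-1])

```text
time: 19.3
position: [0.5913, -0.0016, 0.1365]
tool_rot: [2.804, 0.21, 0.836]
ft_force: [-16.6, 2.0, 15.1]
grip_width: 0.006
grip_force: 10.8
```

```bash
python3 go.py 0.05 -0.015 0.032 -.42
```

```text
t 19.3 panel now [50.4 44.1 16.6] F panel [-4.8 -2.5 21.9]
shift [-0.0816  0.1794 -0.0505] turn [ 0.0041 -0.001   0.0007] q [ 0.07 -0.08 -0.27  2.22  0.54  0.5  -2.04]
```

Emit:
jog_arm(moves=[0,0,0,0,0,0,-1,0,0,0,0,0,0,-1,0,0,-0.03,0,0,0,-1,0,0,-0.075,0,0,0,-1,-0.04,0.09,-0.075,0,0,0,-1,-0.082,0.179,-0.075,0,0,0,-1,-0.082,0.179,-0.065,0,0,0,-1,-0.082,0.179,-0.055,0,0,0,-1])

```text
time: 20.3
position: [0.5668, -0.0554, 0.149]
tool_rot: [2.805, 0.211, 0.838]
ft_force: [0.7, -0.6, 0.4]
grip_width: 0.008
grip_force: 0.0
```

```bash
python3 go.py 0.05 -0.015 0.025 -.42
```

```text
t 20.3 panel now [ 50.  -14.4  32.2] F panel [ 0.9 -0.4 -0.2]
shift [-0.0009  0.0017  0.0239] turn [ 0.0026 -0.0022  0.0006] q [ 0.09 -0.17 -0.15  2.27  0.37  0.48 -1.78]
```

Emit:
jog_arm(moves=[0,0,0.003,0,0,0,-1,0,0,0.006,0,0,0,-1,0,0,0.009,0,0,0,-1,0,0,0.012,0,0,0,-1,0,0,0.015,0,0,0,-1,0,0,0.018,0,0,0,-1,0,0,0.021,0,0,0,-1,0,0,0.024,0,0,0,-1])

```text
time: 21.3
position: [0.5704, -0.0571, 0.1429]
tool_rot: [2.805, 0.21, 0.837]
ft_force: [-4.7, 0.8, 4.6]
grip_width: 0.007
grip_force: 3.3
```

```bash
python3 go.py 0.05 -0.015 0.02 -.42
```

```text
t 21.3 panel now [ 49.7 -15.1  24.9] F panel [-1.3 -0.5  6.5]
shift [0.001  0.0002 0.0164] turn [ 0.0031 -0.001   0.0004] q [ 0.09 -0.15 -0.15  2.27  0.39  0.47 -1.79]
```

Emit:
jog_arm(moves=[0,0,0.0008,0,0,0,-1,0,0,0.0016,0,0,0,-1,0,0,0.0024,0,0,0,-1,0,0,0.0032,0,0,0,-1,0,0,0.004,0,0,0,-1,0,0,0.0048,0,0,0,-1,0,0,0.0056,0,0,0,-1,0,0,0.0064,0,0,0,-1])

```text
time: 22.3
position: [0.5715, -0.0574, 0.1412]
tool_rot: [2.805, 0.21, 0.837]
ft_force: [-4.7, 1.5, 4.5]
grip_width: 0.004
grip_force: 3.2
```

```bash
python3 go.py 0.05 -0.015 0.02 -.42
```

```text
t 22.3 panel now [ 49.7 -15.1  22.8] F panel [-1.5  0.2  6.5]
shift [0.0011 0.0002 0.0094] turn [ 0.0029 -0.0011  0.0004] q [ 0.09 -0.15 -0.15  2.27  0.39  0.46 -1.79]
```

Emit:
jog_arm(moves=[0,0,0.0007,0,0,0,-1,0,0,0.0014,0,0,0,-1,0,0,0.0021,0,0,0,-1,0,0,0.0028,0,0,0,-1,0,0,0.0035,0,0,0,-1,0,0,0.0042,0,0,0,-1,0,0,0.0049,0,0,0,-1,0,0,0.0056,0,0,0,-1])

```text
time: 23.3
position: [0.5725, -0.0577, 0.1398]
tool_rot: [2.805, 0.21, 0.837]
ft_force: [-4.0, 2.2, 5.2]
grip_width: 0.003
grip_force: 3.2
```

```bash
python3 go.py 0.05 -0.015 0.02 -.42
```

```text
t 23.3 panel now [ 49.7 -15.1  21.1] F panel [-0.6  1.1  6.8]
shift [0.0011 0.0003 0.0038] turn [ 0.0029 -0.0011  0.0004] q [ 0.09 -0.14 -0.15  2.27  0.39  0.46 -1.79]
```

Emit:
jog_arm(moves=[0,0,0.0007,0,0,0,-1,0,0,0.0014,0,0,0,-1,0,0,0.0021,0,0,0,-1,0,0,0.0028,0,0,0,-1,0,0,0.0035,0,0,0,-1,0,0,0.0042,0,0,0,-1,0,0,0.0049,0,0,0,-1,0,0,0.0056,0,0,0,-1])

```text
time: 24.3
position: [0.5734, -0.0579, 0.1385]
tool_rot: [2.805, 0.21, 0.837]
ft_force: [-3.5, 1.1, 4.3]
grip_width: 0.004
grip_force: 3.2
```

```bash
python3 go.py 0.05 -0.015 0.02 -.42
```

```text
t 24.3 panel now [ 49.7 -15.1  19.5] F panel [-0.6  0.1  5.6]
shift [ 0.001   0.0002 -0.0017] turn [ 0.0029 -0.0012  0.0004] q [ 0.09 -0.14 -0.16  2.27  0.4   0.46 -1.8 ]
```

Emit:
jog_arm(moves=[0,0,0.0007,0,0,0,-1,0,0,0.0014,0,0,0,-1,0,0,0.0021,0,0,0,-1,0,0,0.0028,0,0,0,-1,0,0,0.0035,0,0,0,-1,0,0,0.0042,0,0,0,-1,0,0,0.0049,0,0,0,-1,0,0,0.0056,0,0,0,-1])

```text
time: 25.3
position: [0.5743, -0.0582, 0.1371]
tool_rot: [2.805, 0.21, 0.837]
ft_force: [-4.4, 1.1, 4.9]
grip_width: 0.006
grip_force: 3.2
```

```bash
python3 go.py 0.05 -0.015 0.02 -.42
```

```text
t 25.3 panel now [ 49.7 -15.1  17.8] F panel [-0.9 -0.1  6.6]
shift [ 0.0011  0.0002 -0.0073] turn [ 0.0029 -0.0012  0.0004] q [ 0.1  -0.13 -0.16  2.27  0.4   0.45 -1.8 ]
```

Emit:
jog_arm(moves=[0,0,0.0007,0,0,0,-1,0,0,0.0014,0,0,0,-1,0,0,0.0021,0,0,0,-1,0,0,0.0028,0,0,0,-1,0,0,0.0035,0,0,0,-1,0,0,0.0042,0,0,0,-1,0,0,0.0049,0,0,0,-1,0,0,0.0056,0,0,0,-1])

```text
time: 26.3
position: [0.575, -0.0584, 0.1362]
tool_rot: [2.805, 0.21, 0.837]
ft_force: [-10.8, 3.3, 11.8]
grip_width: 0.006
grip_force: 8.1
```

```bash
python3 go.py 0.05 -0.015 0.02 -.42
```

```text
t 26.3 panel now [ 49.8 -15.1  16.6] F panel [-2.5  0.2 16.2]
shift [ 0.0008  0.0002 -0.0113] turn [ 0.0032 -0.001   0.0005] q [ 0.1  -0.13 -0.16  2.27  0.41  0.45 -1.8 ]
```

Bottomed. Press on to about 21 N and hold.

Emit:
jog_arm(moves=[0,0,0.001,0,0,0,-1,0,0,0.002,0,0,0,-1,0,0,0.003,0,0,0,-1,0,0,0.003,0,0,0,-1,0,0,0.003,0,0,0,-1,0,0,0.003,0,0,0,-1,0,0,0.003,0,0,0,-1,0,0,0.003,0,0,0,-1])

```text
time: 27.3
position: [0.5754, -0.0585, 0.1357]
tool_rot: [2.805, 0.21, 0.836]
ft_force: [-15.8, 2.5, 15.3]
grip_width: 0.008
grip_force: 10.9
```

```bash
python3 go.py -0.005 -0.108 0.08 -.42
```

```text
t 27.3 panel now [ 49.8 -15.1  16.1] F panel [-4.2 -1.8 21.6]
shift [-0.293   0.209  -0.2125] turn [ 0.0035 -0.0009  0.0006] q [ 0.1  -0.13 -0.16  2.27  0.41  0.45 -1.8 ]
```

Emit:
jog_arm(moves=[0,0,0,0,0,0,-1,0,0,-0.03,0,0,0,-1,0,0,-0.12,0,0,0,-1,-0.05,0.03,-0.2125,0,0,-0.15,-1,-0.11,0.08,-0.2125,0,0,-0.3,-1,-0.18,0.13,-0.2125,0,0,-0.45,-1,-0.25,0.18,-0.2125,0,0,-0.6,0,-0.293,0.209,-0.2125,0,0,-0.75,0.2])

```text
time: 28.3
position: [0.4966, -0.1247, 0.1329]
tool_rot: [2.431, 1.148, 0.612]
ft_force: [0.2, -0.1, -1.3]
grip_width: 0.153
grip_force: 0.0
```

```bash
python3 go.py -0.005 -0.108 0.08 3.1416
```

```text
t 28.3 panel now [  0.5 -99.8  47.1] F panel [-0.6 -0.  -1.2]
shift [-0.0338 -0.0077 -0.1089] turn [-0.0249 -0.0091 -1.8977] q [ 0.57 -0.3  -0.38  2.38 -0.12  0.46 -0.42]
```

```bash
python3 go.py 0.045 -0.105 0.07 2.2
```

```text
t 28.3 panel now [  0.5 -99.8  47.1] F panel [-0.6 -0.  -1.2]
shift [ 0.0432  0.1412 -0.0795] turn [-0.0224 -0.0241 -2.7968] q [ 0.57 -0.3  -0.38  2.38 -0.12  0.46 -0.42]
```

Emit:
jog_arm(moves=[0.02,0.06,-0.04,0,0,0,0.2,0.043,0.141,-0.08,0,0,0,0.2,0.043,0.141,-0.08,-0.02,-0.02,-0.16,0.2,0.043,0.141,-0.08,-0.02,-0.02,-0.33,0.2,0.043,0.141,-0.08,-0.02,-0.02,-0.5,0.2,0.043,0.141,-0.08,-0.02,-0.02,-0.66,0.2,0.043,0.141,-0.08,-0.02,-0.02,-0.82,0.2,0.043,0.141,-0.08,-0.02,-0.02,-0.95,0.2])

```text
time: 29.3
position: [0.5187, -0.1357, 0.1771]
tool_rot: [1.513, 2.055, 0.255]
ft_force: [0.0, 0.7, 0.7]
grip_width: 0.601
grip_force: 0.0
```

```bash
python3 go.py 0.045 -0.108 0.06 3.1416
```

```text
t 29.3 panel now [  45.6 -104.6   69.5] F panel [0.3 0.7 0.7]
shift [-0.0078 -0.0076  0.032 ] turn [-0.0213  0.0096 -0.9469] q [ 0.3  -0.3  -0.14  2.31  0.09  0.53  0.39]
```

Emit:
jog_arm(moves=[0,0,0,0,0,-0.16,0.3,0,0,0,-0.01,0,-0.33,0.3,0,0,0,-0.02,0.01,-0.5,0.3,-0.008,-0.008,0,-0.02,0.01,-0.66,0.3,-0.008,-0.008,0.01,-0.02,0.01,-0.82,0.3,-0.008,-0.008,0.02,-0.02,0.01,-0.947,0.3,-0.008,-0.008,0.032,-0.02,0.01,-0.947,0.3,-0.008,-0.008,0.032,-0.02,0.01,-0.947,0.3])

```text
time: 30.3
position: [0.5225, -0.1403, 0.1689]
tool_rot: [0.35, 2.511, -0.106]
ft_force: [1.1, 1.0, 0.5]
grip_width: 0.649
grip_force: 0.0
```

```bash
python3 go.py 0.04 -0.108 0.022 3.1416;  python3 - <<'E'
from wp import *
s=ctrl.get_state(); i=save('wrist','w3.png')
d=dict(p=s['position'],r=s['tool_rot'],T=i['tool_from_camera'],k=np.array([i['fx'],i['fy'],i['cx'],i['cy']]))
rp,o=panel()
im=cv2.imread('pics/w3.png')
for p in [(-.024,-.108,.043),(.014,-.108,.043),(-.005,-.108,.043),(-.005,-.127,.01),(-.005,-.089,.01),(-.024,-.108,.01),(.014,-.108,.01),(-.081,-.152,0),(.081,-.152,0)]:
    u=wproj(d,rp.apply(np.array([p]))+o)[0]; print(p,u.round(0)); cv2.circle(im,tuple(int(v) for v in u),1,(0,0,255),-1)
cv2.imwrite('pics/w3c.png',cv2.resize(im,(800,500),interpolation=cv2.INTER_CUBIC))
E
```

```text
t 30.3 panel now [  44.9 -108.    59.9] F panel [ 0.9  1.2 -0. ]
shift [1.640e-02 1.000e-04 1.265e-01] turn [-0.0011 -0.001  -0.0065] q [ 0.28 -0.28 -0.09  2.31  0.05  0.5   1.44]
(-0.024, -0.108, 0.043) [312. 122.]
(0.014, -0.108, 0.043) [313. 186.]
(-0.005, -0.108, 0.043) [313. 155.]
(-0.005, -0.127, 0.01) [285. 148.]
(-0.005, -0.089, 0.01) [340. 148.]
(-0.024, -0.108, 0.01) [313. 120.]
(0.014, -0.108, 0.01) [313. 175.]
(-0.081, -0.152, 0) [250.  44.]
(0.081, -0.152, 0) [259. 254.]
```

View pics/w3c.png

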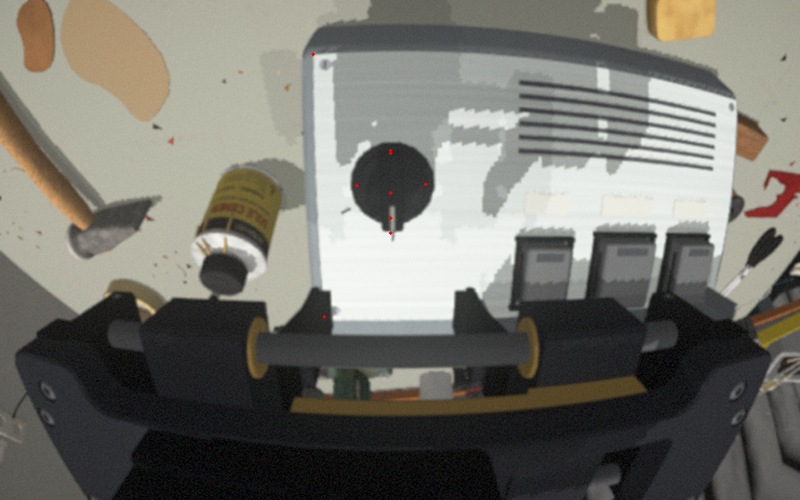

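The bar at about (392,218) sits midway between the fingertips (325 and 465), and the knob is where predicted. Next: go down beside it, then slide the open fingers over the bar.

Emit:
jog_arm(moves=[0.016,0,0.04,0,0,0,0.3,0.016,0,0.08,0,0,0,0.3,0.016,0,0.12,0,0,0,0.3,0.03,0,0.138,0,0,0,0.3,0.07,0,0.138,0,0,0,0.3,0.11,0,0.138,0,0,0,0.3,0.15,0,0.138,0,0,0,0.3,0.166,0,0.138,0,0,0,0.3])

```text
time: 31.35
position: [0.5053, -0.1355, 0.1065]
tool_rot: [0.347, 2.511, -0.107]
ft_force: [-0.4, 0.9, 0.5]
grip_width: 0.652
grip_force: 0.0
```

```bash
python3 go.py -0.005 -0.108 0.018 3.1416
```

```text
t 31.35 panel now [  -5.5 -107.9   19.1] F panel [-0.2  0.8  0.7]
shift [-0.0016 -0.0002  0.0037] turn [-0.0013 -0.0004 -0.0043] q [ 0.3  -0.23 -0.12  2.42  0.08  0.35  1.4 ]
```

Emit:
jog_arm(moves=[0,0,0.002,0,0,0,-1,0,0,0.002,0,0,0,-1,0,0,0.002,0,0,0,-1,0,0,0.002,0,0,0,-1,0,0,0.002,0,0,0,-1,0,0,0.002,0,0,0,-1,0,0,0.002,0,0,0,-1,0,0,0.002,0,0,0,-1], newtons=25)

```text
time: 32.35
position: [0.5067, -0.1359, 0.1066]
tool_rot: [0.348, 2.51, -0.107]
ft_force: [0.1, -0.9, -0.3]
grip_width: 0.124
grip_force: 25.0
```

```bash
python3 go.py -0.005 -0.108 0.018 3.1416
```

```text
t 32.35 panel now [  -4.2 -107.9   18.3] F panel [ 0.  -0.8 -0.4]
shift [ 0.0027 -0.0002  0.0011] turn [-0.0012  0.0001 -0.0044] q [ 0.3  -0.23 -0.12  2.41  0.08  0.35  1.4 ]
```

Emit:
jog_arm(moves=[0.002,0,0,0,0,0.11,-1,0.002,0,0,0,0,0.22,-1,0.002,0,0,0,0,0.33,-1,0.002,0,0,0,0,0.44,-1,0.002,0,0,0,0,0.55,-1,0.002,0,0,0,0,0.66,-1,0.002,0,0,0,0,0.77,-1,0.002,0,0,0,0,0.88,-1])

```text
time: 33.35
position: [0.5057, -0.1371, 0.1062]
tool_rot: [1.442, 2.104, 0.257]
ft_force: [-2.8, -5.0, -0.1]
grip_width: 0.125
grip_force: 25.0
```

```bash
python3 go.py -0.005 -0.108 0.018 4.2; python3 -c "
from go import *
s=ctrl.get_state();print('torque panel',panel()[0].inv().apply(s['torque']))"
```

```text
t 33.35 panel now [  -5.  -109.4   18.3] F panel [-1.2 -5.6  0.7]
shift [0.0038 0.0027 0.0011] turn [-0.0016  0.0023  0.1219] q [ 0.52 -0.23 -0.31  2.41 -0.06  0.34  0.61]
torque panel [-1.03504072  0.51810701  0.12414222]
```

Emit:
jog_arm(moves=[0.002,0.002,0,0,0,0.04,-1,0.002,0.002,0,0,0,0.08,-1,0.002,0.002,0,0,0,0.11,-1,0.002,0.002,0,0,0,0.14,-1,0.002,0.002,0,0,0,0.16,-1,0.002,0.002,0,0,0,0.16,-1,0.002,0.002,0,0,0,0.16,-1,0.002,0.002,0,0,0,0.16,-1])

```text
time: 34.35
position: [0.5055, -0.1371, 0.1061]
tool_rot: [1.616, 1.988, 0.318]
ft_force: [-2.1, -7.6, 0.1]
grip_width: 0.126
grip_force: 25.0
```

```bash
python3 go.py -0.005 -0.108 0.018 4.1916; python3 -c "
from go import *
s=ctrl.get_state();print('torque panel',panel()[0].inv().apply(s['torque']))"
```

```text
t 34.35 panel now [  -5.1 -109.5   18.4] F panel [ 0.1 -7.9  0.1]
shift [0.0042 0.0027 0.0012] turn [-0.0023  0.0032 -0.0417] q [ 0.56 -0.23 -0.35  2.41 -0.08  0.34  0.46]
torque panel [-1.68601322  0.62169462  0.46432385]
```

Emit:
jog_arm(moves=[0,0,0,0,0,0,-1,0,0,0,0,0,0,-1,0,0,0,0,0,0,-1,0,0,0,0,0,-0.15,-1,0,0,0,0,0,-0.3,-1,0,0,0,0,0,-0.45,-1,0,0,0,0,0,-0.6,-1,0,0,0,0,0,-0.75,-1])

```text
time: 35.35
position: [0.5065, -0.1363, 0.1066]
tool_rot: [0.718, 2.426, 0.01]
ft_force: [1.1, -4.6, -2.0]
grip_width: 0.125
grip_force: 25.0
```

```bash
python3 go.py -0.005 -0.108 0.018 3.1416; python3 -c "
from go import *
s=ctrl.get_state();print('torque panel',panel()[0].inv().apply(s['torque']))"
```

```text
t 35.35 panel now [  -4.3 -108.4   18.4] F panel [ 0.8 -4.1 -3. ]
shift [0.0027 0.0006 0.0012] turn [-0.0024  0.0012 -0.2906] q [ 0.37 -0.23 -0.19  2.41  0.04  0.34  1.14]
torque panel [-0.75926609  0.29221269  0.01072827]
```

Emit:
jog_arm(moves=[0,0,0,0,0,-0.15,-1,0,0,0,0,0,-0.29,-1,0,0,0,0,0,-0.29,-1,0,0,0,0,0,-0.29,0.3,0,0,0,0,0,-0.29,0.3,0,0,0,0,0,-0.29,0.3,0,0,0,0,0,-0.29,0.3,0,0,0,0,0,-0.29,0.3])

```text
time: 36.35
position: [0.5066, -0.1348, 0.1064]
tool_rot: [0.348, 2.51, -0.107]
ft_force: [0.5, -0.6, 0.2]
grip_width: 0.598
grip_force: 0.0
```

```bash
python3 go.py 0.045 -0.108 0.07 3.1416
```

```text
t 36.35 panel now [  -4.7 -107.    18.4] F panel [ 0.7 -0.5 -0.2]
shift [-0.1656 -0.0028 -0.1721] turn [-0.0011  0.0001 -0.0045] q [ 0.3  -0.23 -0.13  2.41  0.08  0.35  1.4 ]
```

Released cleanly. Slide back up the slope, then out along the normal.

Emit:
jog_arm(moves=[-0.05,-0.002,0,0,0,0,0.3,-0.1,-0.003,0,0,0,0,0.3,-0.15,-0.003,0,0,0,0,0.3,-0.15,-0.003,-0.03,0,0,0,0.3,-0.16,-0.003,-0.09,0,0,0,0.3,-0.165,-0.003,-0.15,0,0,0,0.3,-0.165,-0.003,-0.17,0,0,0,0.3,-0.165,-0.003,-0.17,0,0,0,0.3])

```text
time: 37.35
position: [0.5176, -0.139, 0.176]
tool_rot: [0.348, 2.511, -0.107]
ft_force: [0.4, 0.3, 0.1]
grip_width: 0.649
grip_force: 0.0
```

```bash
python3 go.py 0.045 -0.108 0.07 3.1416; python3 -c "
from h import *
i=save('wrist','w4.png')['pixels'][:,:,::-1]; j=save('top','t4.png')['pixels'][:,:,::-1]
cv2.imwrite('pics/f.png',np.vstack([cv2.resize(i[:240,220:640],(720,411)),cv2.resize(j[140:300,220:500],(330,189)).repeat(1,0) if 0 else cv2.copyMakeBorder(cv2.resize(j[140:300,220:500],(328,187)),0,0,0,392,0)]))"
```

```text
t 37.35 panel now [  44.9 -108.1   68.7] F panel [ 0.4  0.4 -0.1]
shift [-0.0002  0.0003 -0.0043] turn [-0.0013 -0.0008 -0.0044] q [ 0.36 -0.3  -0.16  2.31 -0.    0.52  1.49]
```

View pics/f.png

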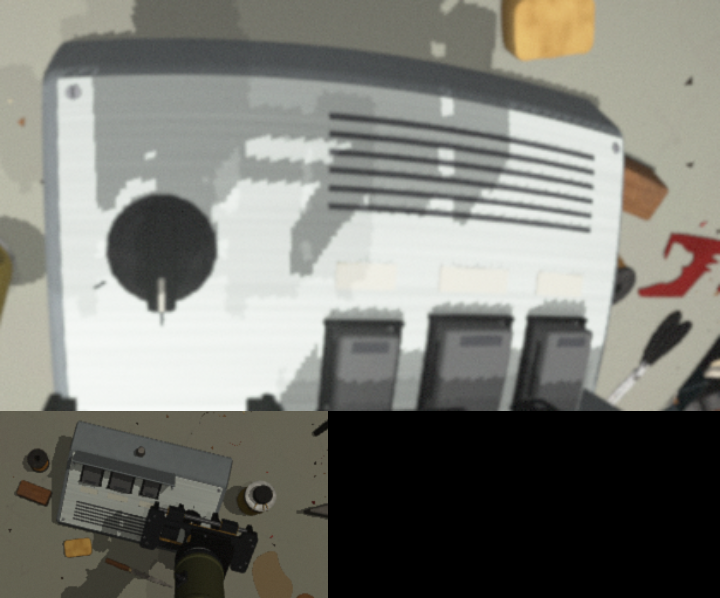

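The knob is back at rest, with its mark at about (162,300) pointing straight up the slope. All the modules are in, the bystanders have not moved, and the gripper is clear.

```bash
python3 -c "
from bench import ctrl; print(ctrl.close_job())"
```

```text
the job is handed in; nothing more can be done
None
```

I pressed the three modules home left to right and held each at about 21–22 N. I then turned the reset knob clockwise to its stop, held it there and guided it back to rest. The job was handed in at about 37 s with the gripper clear and the bystanders unmoved.

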